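# Put the mill's spacer ring away in its pocket

## Task

Two flat steel parts of the grain mill lie on the landing of the grey storage rack. Put the spacer ring away (the one with the hole): push it straight ahead along its lane and over the raised lip, so that it drops flat into the pocket beyond; slide it, do not lift it. Leave the plain disc without a hole where it lies in the other lane.

Things in the scene. Friction and masses are not known exactly. Their poses are not given: they have to be found in the camera images.
- spacer_ring: Flat steel ring, 60 mm outside diameter, 8 mm thick, with a 28 mm hole through it, 0.1 to 0.2 kg. It starts flat on the landing of either lane, its centre 42 to 62 mm short of the foot of the lip. Origin: centre of its underside, on the hole's axis; z is the ring's axis and points up; its turn about z means nothing. It slides easily on the slick plastic of the rack (friction about 0.2).
- blank_disc: Plain steel disc without a hole, 60 mm in diameter, 8 mm thick, lying flat on the landing of the other lane; it is to stay there. Origin: centre of its underside; z points up.
- rack: Grey plastic rack fixed to the worktop, 192 mm along x, 164 mm along y. Origin: centre of its underside, on the worktop; x is the push direction (away from the robot within 0.4 rad). Two lanes 70 mm wide, centre lines y = +39 and -39 mm, between 8 mm walls with tops 22 mm above the worktop. The landing is 12 mm above the worktop, from x = -96 mm (open end) to 0 (foot of the lip).
- rack_lip (a point): Middle of the far edge of the lip's crest, 15 mm above the worktop, at x = 16, y = 0 of the rack, axes as the rack's. Both lanes are alike: the lip's bevel rises 3 mm over 12 mm, then 4 mm of level crest, then a sheer step to the pocket, 70 mm long, floor 6 mm above the worktop, closed by an end wall 22 mm high. A fingertip 3 mm above the crest clears the lip and still pushes the ring.

How it is judged:
At the end, for the whole second after the job is handed in: The spacer ring lies at rest and flat (within 0.1 rad) in the pocket of its own lane, its underside less than 2.5 mm above the pocket floor and its centre between 40 and 62 mm along the rack; the plain disc lies within 15 mm of where it started (x of spacer_ring in the frame of rack between 0.04 and 0.062 m and z of spacer_ring in the frame of rack below 0.0085 m and angle between spacer_ring's own z axis and vertical below 0.1 rad and linear speed of spacer_ring below 0.02 m/s and ((y of spacer_ring in the frame of rack above 0.02 m and y of blank_disc in the frame of rack below -0.02 m) or (y of spacer_ring in the frame of rack below -0.02 m and y of blank_disc in the frame of rack above 0.02 m)) and distance of blank_disc from where it was at the start of the episode below 0.015 m); the robot touches nothing.
It fails at once if the spacer ring is lifted: its underside comes more than 9 mm above the crest of the lip (24 mm above the worktop) (z of spacer_ring in the frame of rack above 0.024 m).
It fails at once if the plain disc is moved more than 15 mm (distance of blank_disc from where it was at the start of the episode above 0.015 m).
It also fails if it takes over 29 s, if anything falls off the work surface, if the arm or the gripper's body presses on something with over 40 N, if the wrist force passes 120 N, or if a joint passes its speed limit or range.

## Robot

A 6-joint arm with a two-finger parallel gripper is mounted at the origin on a cart in front of the work surface, level with it; the furniture and walls round the work are solid. World frame = base frame: x ahead of the robot, y to its left, z up, the work surface at z = 0. Lengths are in m, angles in rad, forces in N, time in s.
With the tool pointing down it reaches from about 0.4 to 0.925 m from the base axis. Payload 12.5 kg.
Tool frame: the origin (TCP) lies at the very end of the fingers, on their centre line; the grasp point (between the pads) lies 19 mm behind it; z points along the fingers, y is the direction in which the jaws open and shut (so a half turn about z gives the same grasp; the last joint's range is limited). The gripper opens to 95 mm and grips with 3 to 60 N. Pads are 20 mm wide; open, the fingers measure 119 mm over their backs; the gripper's body (75 mm by 180 mm) begins 59 mm behind the grasp point.
Start: joints at [1.178, 0.491, 1.559, -0, 1.092, -0.106], TCP at [0.177, 0.599, 0.188] pointing down, gripper open.
Joint ranges: [-3.1, 3.1], [-0.84, 2.19], [0.05, 2.79], [-1.13, 4.28], [0.06, 2.93], [-2.69, 2.69]. Speed limits (rad/s): [2.22, 2.22, 2.79, 3.14, 3.14, 3.14].

## Interface

Orientations are given as a 3x3 rotation matrix whose columns are the frame's x, y, z axes.
In Python, from plant import env gives the robot as it stands.
- The arm moves only by the tool move_arm, never from a script. Its argument "deltas" is a list of rows, each a list of 6 numbers: the shift along the tool's x, y, z as a fraction of full scale, then the turn, a rotation vector about the tool's x, y, z as a fraction of full scale. In form: [[dx, dy, dz, rx, ry, rz], ...]. A call has 1 to 8 rows; each row shifts and turns the commanded pose from where the row before left it, along the tool's axes as they then stand; what a row does not reach is not made up. Full scale, the value 1, is 0.1 m for a shift and 1.5 rad for a turn. A row lasts 1/8 s, in which the tool goes at most 62.5 mm and 10.7 degrees, less where a joint would pass 70% of its speed; a pose out of reach is approached as far as the arm can. A call with a number of a shift or a turn outside -1 to 1 is refused whole. A call with a gripper value outside its range is refused whole. "grip" is the opening in per cent of the stroke, from 0 (shut) to 100 (fully open), set as the call begins (left out, the last holds). The fingers move at their own pace and stop on an object; "force" is the grip in N (left out, the last holds). Time passes only in rows, so rows that do not move let the fingers close. It gives the time, the measured TCP pose, the force and the opening at its end, in the units of the state.
- env.get_obs(): the state, without advancing time (a new reading comes with each control period).
- env.get_image(name): name is "scene" or "top" or "wrist"; returns the picture (480x640x3 uint8, red, green, blue); there is no depth.
- env.camera_params(name): a dict with "vertical_fov" (degrees; the focal length in pixels is half the picture's height over the tangent of half this angle, whatever the lens; pixels are square), "cx", "cy" (the principal point, pixels), "world_from_camera" (4x4, takes a point from camera to world coordinates). Camera axes: x right, y up, looking along -z (the intrinsics and any distortion apply to the point x, -y, -z); pixel columns grow to the right and rows downward; lengths in m; the calibration is good to about 2 mm. A picture is of the moment at which its call begins: read the wrist's pose just before it. camera_params takes no time and is no camera call; for the wrist camera it gives the pose at the moment of the call.
- env.job_done(): hands the job in, once; it reports no verdict.
The state is a dict: "time_s": time; "q": joint angles; "qvel": joint speeds; "tau": joint torques, N m; "tool_pos": TCP position; "eef_rot": TCP orientation; "wrist_force": force on the tool from outside, world axes, zero at the start; "ft_torque": the same for the moment, N m; "width": finger opening in m.
Only numpy, scipy, OpenCV 4.12 (cv2) and the standard library are available. Lean on these libraries where they do the work, as an engineer would, in place of code of your own. Each camera call takes 0.05 s, during which the arm holds its last target.

## Working session

There is one attempt and no reset: what is moved stays moved. The work goes in short steps, Python scripts to look and compute and a tool call to move; the robot and the scene stay as the last step left them, time stands still between calls to the robot, and variables do not carry over. Pictures are saved under pics/ and viewed, and the job is handed in when it is done.

Besides the shell and the picture viewer there is one more tool, called after ">>>" by a JSON object that holds its "fn" and its "kwargs", one argument or row to a line. move_arm: Moves the arm, as the interface text tells. Shift numbers are shares of 0.1 m and turn numbers shares of 1.5 rad, none past 1 either way. Its arguments: {"type":"object","properties":{"deltas":{"type":"array","items":{"type":"array","items":{"type":"number","minimum":-1,"maximum":1}}},"grip":{"type":"number"},"force":{"type":"number"}},"required":["deltas"]}

```bash
mkdir -p pics; ls; python3 - <<'E'
from plant import env
import cv2
o=env.get_obs();print(o)
for n in("top","scene"):
    print(n,env.camera_params(n))
    cv2.imwrite(f"pics/{n}0.png",env.get_image(n)[:,:,::-1])
E
```

```text
pics
{'time_s': 0.0, 'q': array([ 1.17839105e+00,  4.91537329e-01,  1.55941217e+00, -6.56592941e-06,
        1.09170919e+00, -1.05609574e-01]), 'qvel': array([ 4.80340909e-04,  7.45984387e-07,  9.77053235e-04,  9.45238246e-05,
       -8.67389519e-04, -7.24584672e-04]), 'tau': array([ 1.82728993e-03, -6.12648010e+01, -2.58179176e+01,  6.93833898e-02,
        4.82627889e-02, -1.06901564e-04]), 'tool_pos': array([0.17668705, 0.59923769, 0.18748842]), 'eef_rot': array([[-9.59156067e-01,  2.82877142e-01, -4.02280494e-04],
       [ 2.82877408e-01,  9.59155565e-01, -9.87235410e-04],
       [ 1.06583243e-04, -1.06070890e-03, -9.99999432e-01]]), 'wrist_force': array([ 0.06145525, -0.6990236 , -0.6383165 ]), 'ft_torque': array([-0.04149235,  0.05920467,  0.05633843]), 'width': 0.09515483166965351}
top {'vertical_fov': 42.63367543541028, 'cx': 322.2010510988825, 'cy': 248.15510869474681, 'world_from_camera': array([[-0.01669525,  0.99005061, -0.13971777,  0.43916596],
       [-0.99980565, -0.01506525,  0.01271597,  0.05769301],
       [ 0.01048457,  0.13990291,  0.99010972,  0.89200232],
       [ 0.        ,  0.        ,  0.        ,  1.        ]])}
scene {'vertical_fov': 47.8081324828687, 'cx': 319.5743376150759, 'cy': 244.43348945605476, 'world_from_camera': array([[ 0.81670221,  0.41471643, -0.40125775,  0.22334222],
       [-0.57697758,  0.59856408, -0.55571388, -0.40361163],
       [ 0.0097148 ,  0.68536948,  0.72813069,  0.65873015],
       [ 0.        ,  0.        ,  0.        ,  1.        ]])}
```

View pics/top0.png

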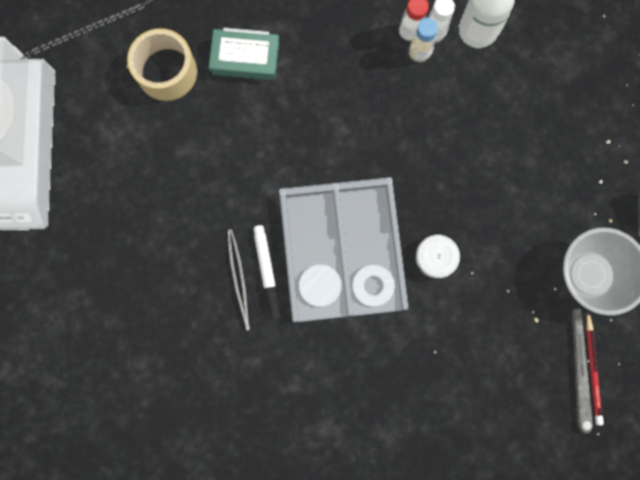

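View pics/scene0.png

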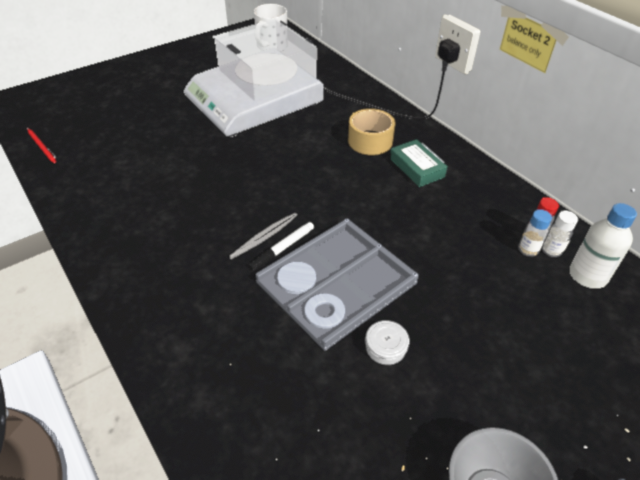

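The top view shows the rack with corners at about (281,189), (392,179), (407,309) and (294,321). The ring is at (374,286) in the right lane and the disc at (320,286) in the left lane. Next I'll zoom in for exact corners.

```bash
python3 - <<'E'
import cv2
a=cv2.imread("pics/top0.png")[170:330,265:425];cv2.imwrite("pics/topz.png",cv2.resize(a,(640,640),interpolation=cv2.INTER_CUBIC)[:600])
cv2.imwrite("pics/topz.png",cv2.resize(a,(600,600),interpolation=cv2.INTER_CUBIC))
a=cv2.imread("pics/scene0.png")[210:360,240:440];cv2.imwrite("pics/scz.png",cv2.resize(a,(800,600),interpolation=cv2.INTER_CUBIC))
E
```

```text
(no output)
```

View pics/topz.png

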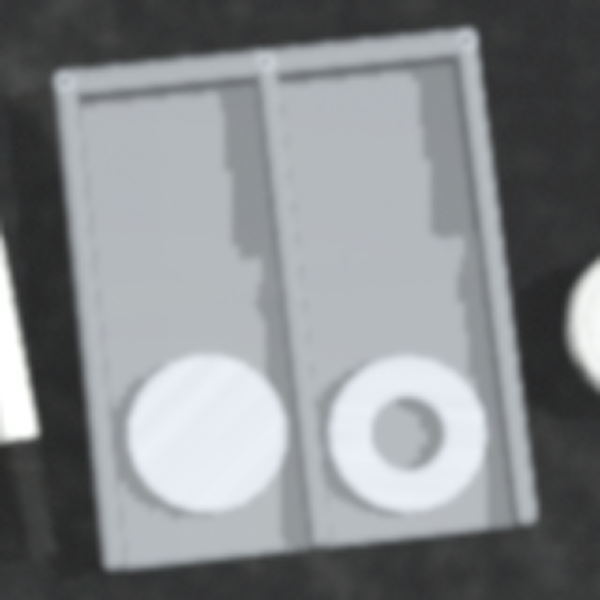

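View pics/scz.png

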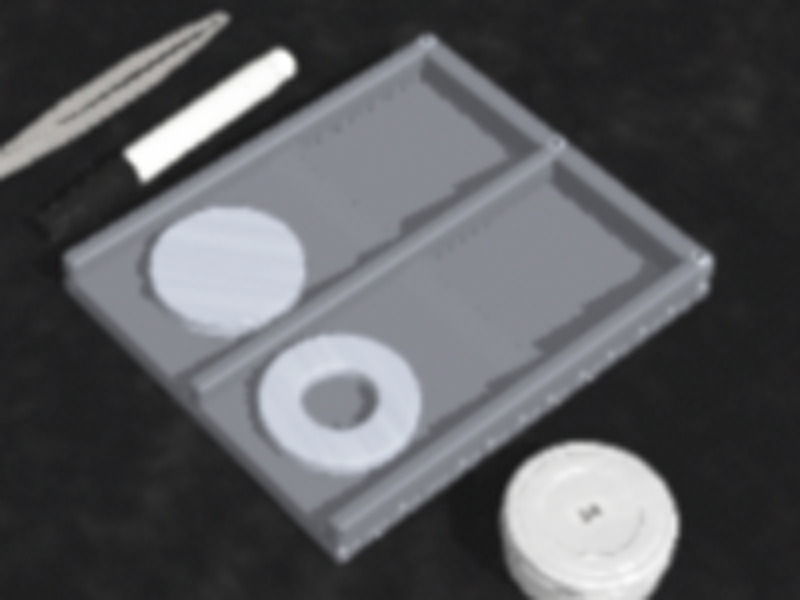

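```bash
cat > h.py <<'E'
import numpy as np
from plant import env
from scipy.optimize import least_squares
def ray(n,u,v):
    p=env.camera_params(n);f=240/np.tan(np.radians(p["vertical_fov"])/2)
    T=p["world_from_camera"];d=T[:3,:3]@np.array([(u-p["cx"])/f,-(v-p["cy"])/f,-1]);return T[:3,3],d
def at(n,u,v,z):
    c,d=ray(n,u,v);return (c+d*(z-c[2])/d[2])[:2]
tz=lambda u,v:(265+u/3.75-.37,170+v/3.75-.37)
sz=lambda u,v:(240+u/4-.37,210+v/4-.37)
E
python3 - <<'E'
from h import *
M=np.array([[96,82],[96,-82],[-96,-82],[-96,82]])/1e3
T=[tz(*p) for p in[(55,75),(477,32),(537,522),(104,570)]]
S=[sz(*p) for p in[(428,38),(712,260),(338,525),(66,258)]]
for n,P,rc,dc in(("top",T,tz(407,433),tz(207,433)),("scene",S,sz(340,400),sz(228,267))):
    X=np.array([at(n,*p,.022) for p in P])
    if n=="top": X[2:]=[at(n,*p,.022) for p in P[2:]]
    print(n,[round(np.linalg.norm(X[i]-X[(i+1)%4])*1e3,1) for i in range(4)])
    def r(q): c,s=np.cos(q[2]),np.sin(q[2]);return (M@np.array([[c,s],[-s,c]])+q[:2]-X).ravel()
    q=least_squares(r,[.4,.05,.1]).x
    print(q,r(q).round(4))
    c,s=np.cos(q[2]),np.sin(q[2]);R=np.array([[c,-s],[s,c]])
    for m,p in(("ring",rc),("disc",dc)):
        w=at(n,*p,.020);print(m,w,"rack frame mm",(R.T@(w-q[:2])*1e3).round(1))
E
```

```text
top [np.float64(164.3), np.float64(190.2), np.float64(163.7), np.float64(190.8)]
[0.56089224 0.01701319 0.08948985] [ 0.0008  0.0001  0.0007  0.0003 -0.001  -0.0004 -0.0004 -0.0001]
ring [ 0.50810122 -0.02504206] rack frame mm [-56.3 -37.2]
disc [0.50930272 0.05074471] rack frame mm [-48.4  38.2]
scene [np.float64(160.7), np.float64(188.3), np.float64(158.3), np.float64(188.4)]
[0.55974901 0.01610951 0.09176645] [ 0.0021  0.0023  0.0015 -0.0011 -0.002  -0.0035 -0.0015  0.0023]
ring [ 0.50619864 -0.02673916] rack frame mm [-57.3 -37.8]
disc [0.50756834 0.04895153] rack frame mm [-49.   37.5]
```

The two views agree. The rack is at (0.5605, 0.0167) with yaw 0.09, and the ring is at rack (-57, -37.5) mm, inside the stated range. I'll align the jaws with the rack first and narrow them so they cradle the ring.

>>> {"fn": "move_arm", "kwargs": {
  "deltas": [
    [0,0,0,0,0,-0.084],
    [0,0,0,0,0,-0.084],
    [0,0,0,0,0,-0.083]
  ],
  "grip": 20
}}

```text
time_s: 0.48
tool_pos: [0.1767, 0.5993, 0.1877]
eef_rot: [[-0.996, -0.094, -0.0], [-0.094, 0.996, -0.001], [0.0, -0.001, -1.0]]
wrist_force: [0.2, -0.3, -0.3]
width: 0.0706
```

```bash
cat >> h.py <<'E'
c,s=np.cos(.09),np.sin(.09);RR=np.array([[c,-s],[s,c]]);O=np.array([.5605,.0167])
def st(targets=()):
    o=env.get_obs();p=o["tool_pos"];print("t",round(o["time_s"],2),"pos",p.round(4),"F",o["wrist_force"].round(1),"w",round(o["width"],4),"q6",o["q"][5].round(2))
    print("rack frame mm",(RR.T@(p[:2]-O)*1e3).round(1),"z",(p[2]*1e3).round(1)); R=o["eef_rot"]
    print("R",R.round(3).tolist(),"yaw err to rack y",round(np.arctan2(R[1,1],R[0,1])-np.pi/2-.09,4))
    for t in targets:
        t=np.array(t);d=R.T@(t-p);print("to",t.round(3),"tool units",(d/.1).round(3));p=t
def rk(x,y,z): return np.append(O+RR@np.array([x,y])/1e3,z/1e3)
E
python3 -c "
from h import *
st([[.40,.35,.15],rk(-120,-39,100),rk(-120,-39,18)])"
```

```text
t 0.47 pos [0.1767 0.5993 0.1877] F [ 0.2 -0.3 -0.3] w 0.0706 q6 -0.49
rack frame mm [-329.9  614.8] z 187.7
R [[-0.996, -0.094, -0.0], [-0.094, 0.996, -0.001], [0.0, -0.001, -1.0]] yaw err to rack y 0.0038
to [0.4  0.35 0.15] tool units [-1.989 -2.691  0.378]
to [ 0.444 -0.033  0.1  ] tool units [-0.084 -3.854  0.502]
to [ 0.444 -0.033  0.018] tool units [-0.    0.    0.82]
```

>>> {"fn": "move_arm", "kwargs": {
  "deltas": [
    [-0.25,-0.336,0.04,0,0,0],
    [-0.25,-0.336,0.04,0,0,0],
    [-0.25,-0.336,0.05,0,0,0],
    [-0.25,-0.336,0.05,0,0,0],
    [-0.25,-0.336,0.05,0,0,0],
    [-0.25,-0.336,0.05,0,0,0],
    [-0.25,-0.336,0.05,0,0,0],
    [-0.25,-0.336,0.05,0,0,0]
  ]
}}

```text
time_s: 1.48
tool_pos: [0.4008, 0.3485, 0.1497]
eef_rot: [[-0.996, -0.09, -0.0], [-0.09, 0.996, -0.0], [0.0, -0.0, -1.0]]
wrist_force: [0.6, 0.9, -0.6]
width: 0.0191
```

>>> {"fn": "move_arm", "kwargs": {
  "deltas": [
    [-0.01,-0.48,0.06,0,0,0],
    [-0.01,-0.48,0.06,0,0,0],
    [-0.01,-0.48,0.06,0,0,0],
    [-0.01,-0.48,0.06,0,0,0],
    [-0.01,-0.48,0.06,0,0,0],
    [-0.01,-0.48,0.06,0,0,0],
    [-0.01,-0.48,0.06,0,0,0],
    [-0.01,-0.48,0.06,0,0,0]
  ]
}}

```text
time_s: 2.48
tool_pos: [0.4424, -0.0336, 0.1018]
eef_rot: [[-0.996, -0.09, -0.0], [-0.09, 0.996, 0.0], [0.0, 0.0, -1.0]]
wrist_force: [0.2, -0.0, -0.3]
width: 0.0189
```

>>> {"fn": "move_arm", "kwargs": {
  "deltas": [
    [0,0,0,0,0,0],
    [0,0,0,0,0,0]
  ]
}}

```text
time_s: 2.72
tool_pos: [0.4422, -0.0318, 0.1019]
eef_rot: [[-0.996, -0.089, -0.0], [-0.089, 0.996, 0.0], [0.0, 0.0, -1.0]]
wrist_force: [1.0, -0.3, -0.1]
width: 0.0193
```

```bash
python3 -c "
from h import *
st([rk(-120,-38.5,18)])"
```

```text
t 2.73 pos [ 0.4422 -0.0318  0.1019] F [ 1.  -0.3 -0.1] w 0.0193 q6 -1.88
rack frame mm [-122.2  -37.7] z 101.9
R [[-0.996, -0.089, -0.0], [-0.089, 0.996, 0.0], [0.0, 0.0, -1.0]] yaw err to rack y -0.001
to [ 0.444 -0.032  0.018] tool units [-0.023 -0.008  0.839]
```

>>> {"fn": "move_arm", "kwargs": {
  "deltas": [
    [0,-0.008,0.3,0,0,0],
    [0,0,0.3,0,0,0],
    [0,0,0.2,0,0,0],
    [0,0,0.041,0,0,0],
    [0,0,0,0,0,0],
    [0,0,0,0,0,0]
  ]
}}

```text
time_s: 3.48
tool_pos: [0.4429, -0.0326, 0.0187]
eef_rot: [[-0.996, -0.09, 0.001], [-0.09, 0.996, -0.0], [-0.001, -0.0, -1.0]]
wrist_force: [0.6, 0.0, 1.0]
width: 0.019
```

```bash
python3 -c "
from h import *
st([rk(-80,-38.5,17.5),rk(-10,-38.5,17.8),rk(13,-38.5,18)])
import cv2
cv2.imwrite('pics/s1.png',cv2.resize(env.get_image('scene')[180:380,200:460,::-1],(780,600)))"
```

```text
t 3.48 pos [ 0.4429 -0.0326  0.0187] F [0.6 0.  1. ] w 0.019 q6 -1.88
rack frame mm [-121.5  -38.5] z 18.7
R [[-0.996, -0.09, 0.001], [-0.09, 0.996, -0.0], [-0.001, -0.0, -1.0]] yaw err to rack y 0.0002
to [ 0.484 -0.029  0.018] tool units [-0.415  0.     0.013]
to [ 0.554 -0.023  0.018] tool units [-0.7   -0.    -0.002]
to [ 0.577 -0.02   0.018] tool units [-0.23  -0.    -0.002]
```

View pics/s1.png

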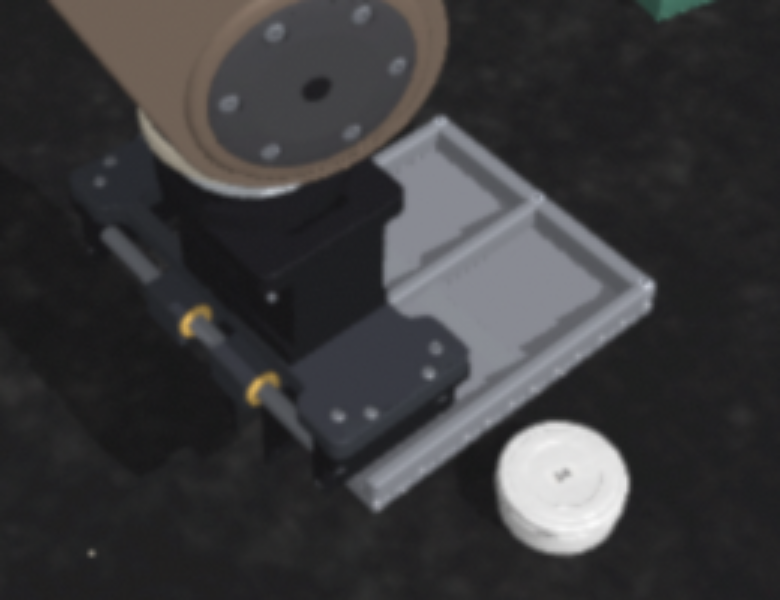

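The gripper hides the ring in this view, but the fingers sit behind the lane's open end at rack (-121.5, -38.5). I'll approach slowly to just past contact and check.

>>> {"fn": "move_arm", "kwargs": {
  "deltas": [
    [-0.08,0,0.012,0,0,0],
    [-0.08,0,0,0,0,0],
    [-0.08,0,0,0,0,0],
    [-0.06,0,0,0,0,0],
    [-0.06,0,0,0,0,0],
    [-0.06,0,0,0,0,0],
    [0,0,0,0,0,0]
  ]
}}

```text
time_s: 4.4
tool_pos: [0.4847, -0.029, 0.0167]
eef_rot: [[-0.996, -0.09, 0.0], [-0.09, 0.996, 0.0], [-0.0, 0.0, -1.0]]
wrist_force: [-0.0, 0.3, -0.4]
width: 0.0188
```

```bash
python3 -c "
from h import *
st([rk(-10,-38.5,17.8),rk(13,-38.5,18)])
import cv2
cv2.imwrite('pics/t1.png',cv2.resize(env.get_image('top')[170:330,265:425,::-1],(600,600)))
cv2.imwrite('pics/w1.png',env.get_image('wrist')[:,:,::-1])"
```

```text
t 4.4 pos [ 0.4847 -0.029   0.0167] F [-0.   0.3 -0.4] w 0.0188 q6 -1.86
rack frame mm [-79.6 -38.7] z 16.7
R [[-0.996, -0.09, 0.0], [-0.09, 0.996, 0.0], [-0.0, 0.0, -1.0]] yaw err to rack y -0.0002
to [ 0.554 -0.023  0.018] tool units [-0.696  0.003 -0.011]
to [ 0.577 -0.02   0.018] tool units [-0.23   0.    -0.002]
```

View pics/w1.png

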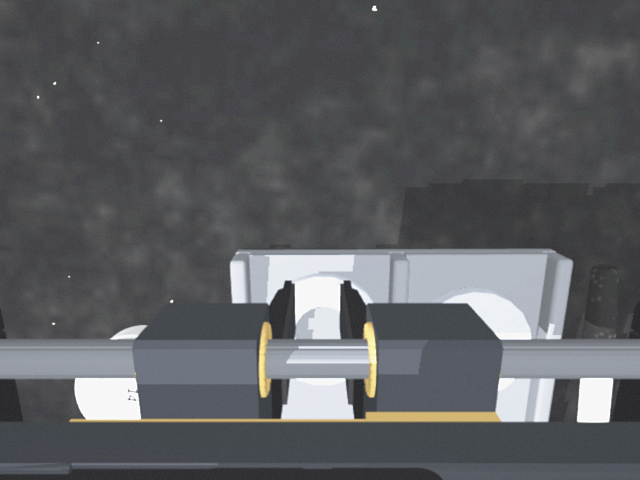

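View pics/t1.png

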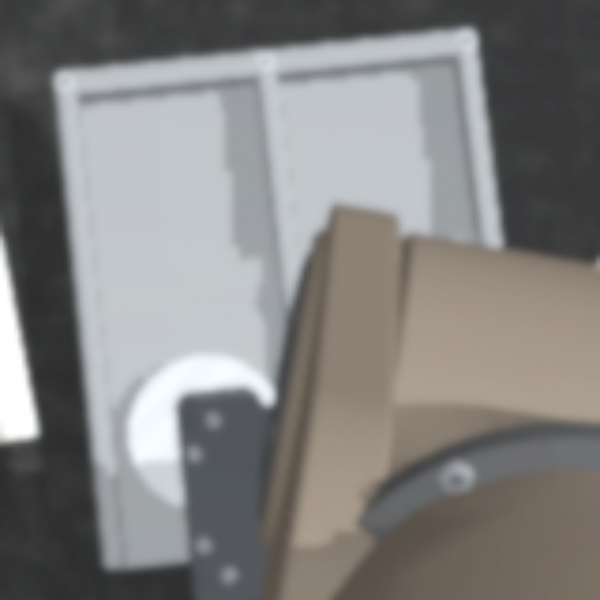

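```bash
python3 - <<'E'
from h import *
p=env.camera_params("wrist");f=240/np.tan(np.radians(p["vertical_fov"])/2);T=p["world_from_camera"]
print(T.round(3),f)
def pr(w):
    c=T[:3,:3].T@(w-T[:3,3]);return (p["cx"]+f*c[0]/-c[2]).round(),(p["cy"]-f*c[1]/-c[2]).round()
o=env.get_obs()
print("tcp",pr(o["tool_pos"]))
for x,y in((-96,-82),(-96,82),(-96,0)): print("rack",x,y,pr(rk(x,y,22)))
for cx in (-57,-42,-50):
  print("ring c,rear,front",cx,[pr(rk(cx+d,-38.5,20)) for d in(0,-30,30)])
for cx in (-48.7,):
  print("disc",cx,[pr(rk(cx+d,38,20)) for d in(0,-30,30)])
for d in(-10,10):print("finger",[pr(rk(-79.6+d,-38.7+e,16.7)) for e in(-21,-9.5,9.5,21)])
E
```

```text
[[-0.09  -0.964 -0.25   0.415]
 [ 0.996 -0.087 -0.022 -0.035]
 [-0.001 -0.251  0.968  0.214]
 [ 0.     0.     0.     1.   ]] 421.39322234634096
tcp (np.float64(317.0), np.float64(283.0))
rack -96 -82 (np.float64(225.0), np.float64(255.0))
rack -96 82 (np.float64(573.0), np.float64(255.0))
rack -96 0 (np.float64(399.0), np.float64(255.0))
ring c,rear,front -57 [(np.float64(317.0), np.float64(329.0)), (np.float64(317.0), np.float64(272.0)), (np.float64(317.0), np.float64(383.0))]
ring c,rear,front -42 [(np.float64(317.0), np.float64(356.0)), (np.float64(317.0), np.float64(301.0)), (np.float64(317.0), np.float64(408.0))]
ring c,rear,front -50 [(np.float64(317.0), np.float64(342.0)), (np.float64(317.0), np.float64(286.0)), (np.float64(317.0), np.float64(395.0))]
disc -48.7 [(np.float64(469.0), np.float64(345.0)), (np.float64(474.0), np.float64(289.0)), (np.float64(464.0), np.float64(397.0))]
finger [(np.float64(274.0), np.float64(265.0)), (np.float64(297.0), np.float64(265.0)), (np.float64(336.0), np.float64(265.0)), (np.float64(360.0), np.float64(265.0))]
finger [(np.float64(275.0), np.float64(303.0)), (np.float64(298.0), np.float64(303.0)), (np.float64(336.0), np.float64(303.0)), (np.float64(359.0), np.float64(303.0))]
```

```bash
python3 - <<'E'
import cv2
a=cv2.imread("pics/w1.png")[235:435,210:470];cv2.imwrite("pics/w1z.png",cv2.resize(a,(780,600),interpolation=cv2.INTER_CUBIC))
E
```

```text
(no output)
```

View pics/w1z.png

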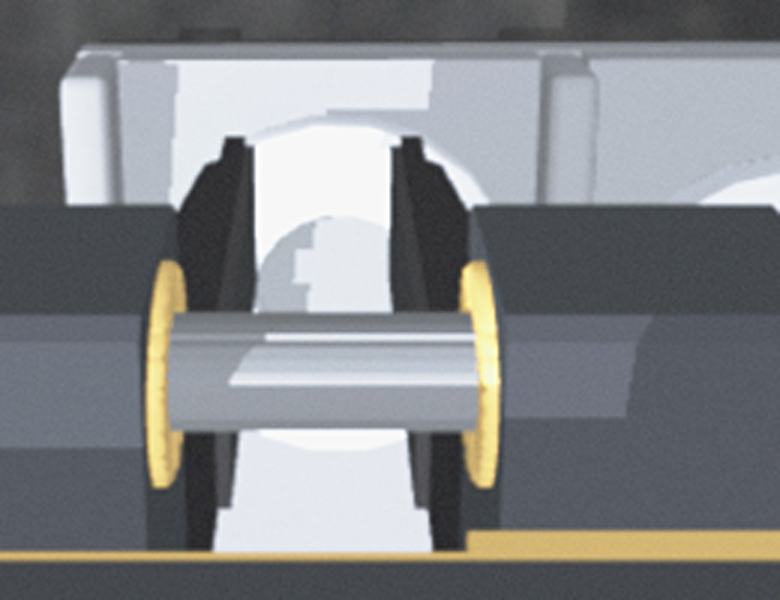

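The wrist view disagrees with what I expected. The ring's rear edge still appears at row 276 (rack x of about -85), while the fingertips appear at row 281 (about -81). I'll check this from the scene camera before pushing further.

```bash
python3 - <<'E'
from h import *
import cv2
cv2.imwrite('pics/s2.png',cv2.resize(env.get_image('scene')[210:360,240:440,::-1],(800,600),interpolation=cv2.INTER_CUBIC))
st()
p=env.camera_params("scene");f=240/np.tan(np.radians(p["vertical_fov"])/2);T=p["world_from_camera"]
def pr(w):
    c=T[:3,:3].T@(w-T[:3,3]);u=p["cx"]+f*c[0]/-c[2],p["cy"]-f*c[1]/-c[2]
    return int((u[0]-240)*4),int((u[1]-210)*4)
print("tcp",pr(env.get_obs()["tool_pos"]),"ring@-57",pr(rk(-57,-38,20)),"ring@-41",pr(rk(-41,-38,20)))
E
```

```text
t 4.55 pos [ 0.4841 -0.029   0.0167] F [0.8 0.  0. ] w 0.0194 q6 -1.86
rack frame mm [-80.2 -38.7] z 16.7
R [[-0.996, -0.09, -0.0], [-0.09, 0.996, 0.0], [0.0, 0.0, -1.0]] yaw err to rack y -0.0003
tcp (292, 436) ring@-57 (339, 396) ring@-41 (372, 373)
```

View pics/s2.png

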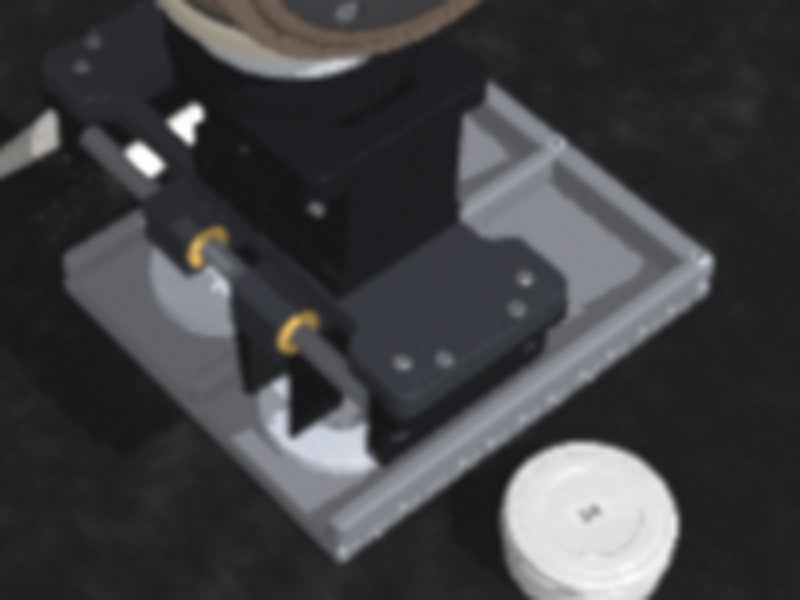

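```bash
python3 - <<'E'
from h import *
import cv2
cv2.imwrite('pics/w2.png',cv2.resize(env.get_image('wrist')[250:400,230:430,::-1],(800,600),interpolation=cv2.INTER_CUBIC))
def mk(n,u0,v0,k):
    p=env.camera_params(n);f=240/np.tan(np.radians(p["vertical_fov"])/2);T=p["world_from_camera"]
    def pr(w):
        c=T[:3,:3].T@(w-T[:3,3]);return int((p["cx"]+f*c[0]/-c[2]-u0)*k),int((p["cy"]-f*c[1]/-c[2]-v0)*k)
    return pr
S=mk("scene",240,210,4);W=mk("wrist",230,250,4)
for z in(16.7,20,24):
  for d in(-10,0,10):
    print(z,d,"scene",[S(rk(-80+d,-38.7+e,z)) for e in(-21,-9.5,9.5,21)],"wrist",[W(rk(-80+d,-38.7+e,z)) for e in(-21,-9.5,9.5,21)])
E
```

```text
16.7 -10 scene [(309, 488), (288, 468), (254, 434), (234, 414)] wrist [(175, 57), (270, 57), (425, 57), (519, 57)]
16.7 0 scene [(330, 473), (309, 453), (275, 419), (255, 400)] wrist [(177, 135), (270, 135), (424, 135), (517, 135)]
16.7 10 scene [(351, 458), (330, 438), (296, 405), (276, 385)] wrist [(179, 210), (271, 210), (423, 210), (515, 210)]
20 -10 scene [(309, 483), (288, 462), (254, 429), (234, 409)] wrist [(173, 65), (268, 65), (426, 65), (522, 65)]
20 0 scene [(330, 468), (309, 447), (275, 414), (255, 394)] wrist [(175, 144), (269, 144), (425, 144), (520, 144)]
20 10 scene [(352, 453), (331, 432), (296, 400), (276, 380)] wrist [(177, 220), (270, 220), (425, 220), (518, 220)]
24 -10 scene [(309, 477), (288, 456), (254, 422), (234, 402)] wrist [(169, 75), (267, 75), (428, 75), (526, 75)]
24 0 scene [(330, 461), (309, 441), (275, 407), (255, 388)] wrist [(171, 155), (268, 155), (427, 155), (523, 155)]
24 10 scene [(352, 446), (331, 426), (297, 393), (276, 373)] wrist [(174, 233), (269, 233), (426, 233), (521, 233)]
```

View pics/w2.png

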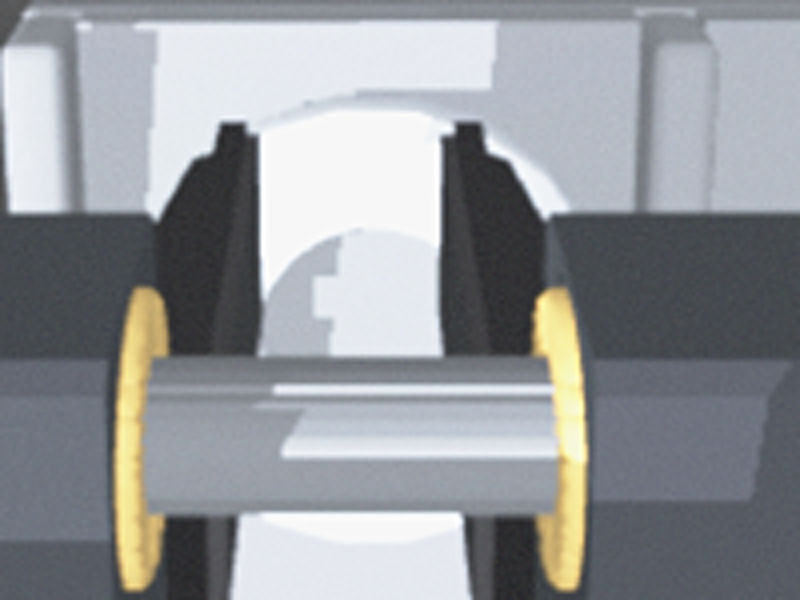

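```bash
python3 - <<'E'
from h import *
def tri(a,b):
    (c1,d1),(c2,d2)=a,b
    A=np.c_[d1,-d2];t=np.linalg.lstsq(A,c2-c1,rcond=None)[0];p=c1+d1*t[0];q=c2+d2*t[1]
    m=(p+q)/2;return (RR.T@(m[:2]-O)*1e3).round(1),(m[2]*1e3).round(1),"gap mm",(np.linalg.norm(p-q)*1e3).round(1)
W=lambda u,v:ray("wrist",230+u/4-.37,250+v/4-.37)
S=lambda u,v:ray("scene",*sz(u,v))
print("right inner",tri(W(258,122),S(290,437)))
print("right outer",tri(W(218,122),S(300,437)))
print("left outer",tri(W(486,122),S(240,395)))
print("left inner",tri(W(440,122),S(250,395)))
st()
E
python3 - <<'E'
import cv2
a=cv2.imread("pics/s2.png")[300:500,200:450]
cv2.imwrite("pics/s2z.png",cv2.resize(a,(750,600),interpolation=cv2.INTER_CUBIC))
E
```

```text
right inner (array([-89.6, -48.7]), np.float64(37.2), 'gap mm', np.float64(1.2))
right outer (array([-89.8, -53. ]), np.float64(41.0), 'gap mm', np.float64(0.9))
left outer (array([-90.5, -23.3]), np.float64(37.1), 'gap mm', np.float64(3.1))
left inner (array([-91.5, -28.9]), np.float64(42.7), 'gap mm', np.float64(1.1))
t 4.6 pos [ 0.4841 -0.0291  0.0167] F [ 0.1 -0.6  0.5] w 0.0188 q6 -1.86
rack frame mm [-80.2 -38.7] z 16.7
R [[-0.996, -0.09, -0.0], [-0.09, 0.996, 0.0], [0.0, 0.0, -1.0]] yaw err to rack y -0.0003
```

View pics/s2z.png

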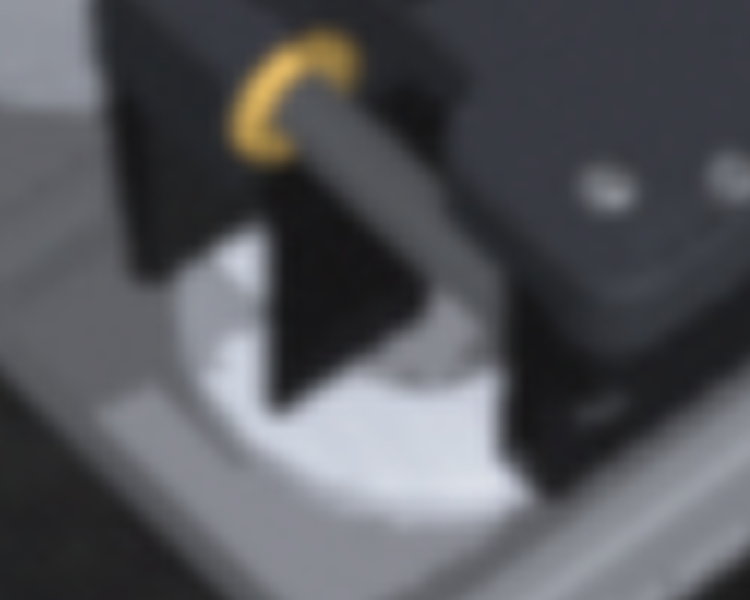

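The ring hasn't moved. Triangulating from the two cameras puts the fingertips at about z = 39 mm, while the reported TCP z is 16.7, so the reported height is about 21 mm too low at the tips. x and y agree. I'll back off behind the rack and find the true tip height by touching the worktop gently.

>>> {"fn": "move_arm", "kwargs": {
  "deltas": [
    [0.09,0,0,0,0,0],
    [0.09,0,0,0,0,0],
    [0.09,0,0,0,0,0],
    [0.09,0,0,0,0,0],
    [0,0,0.1,0,0,0],
    [0,0,0.1,0,0,0],
    [0,0,0,0,0,0],
    [0,0,0,0,0,0]
  ]
}}

```text
time_s: 5.6
tool_pos: [0.4485, -0.0323, -0.0035]
eef_rot: [[-0.996, -0.09, -0.0], [-0.09, 0.996, 0.0], [0.0, 0.0, -1.0]]
wrist_force: [-0.3, -0.3, 0.4]
width: 0.0188
```

```bash
python3 - <<'E'
from h import *
import cv2
st()
cv2.imwrite('pics/s3.png',cv2.resize(env.get_image('scene')[250:370,230:390,::-1],(800,600),interpolation=cv2.INTER_CUBIC))
E
```

```text
t 5.6 pos [ 0.4485 -0.0323 -0.0035] F [-0.3 -0.3  0.4] w 0.0188 q6 -1.88
rack frame mm [-115.9  -38.7] z -3.5
R [[-0.996, -0.09, -0.0], [-0.09, 0.996, 0.0], [0.0, 0.0, -1.0]] yaw err to rack y -0.0002
```

View pics/s3.png

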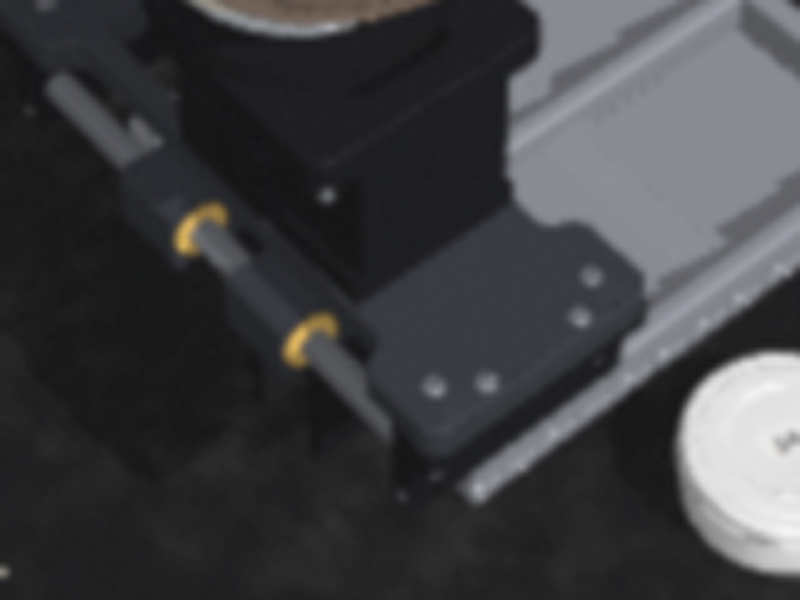

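The reported z is -3.5 mm with no contact force, which confirms the bias. I'll keep going down carefully.

>>> {"fn": "move_arm", "kwargs": {
  "deltas": [
    [0,0,0.05,0,0,0],
    [0,0,0.05,0,0,0],
    [0,0,0.02,0,0,0],
    [0,0,0,0,0,0]
  ]
}}

```text
time_s: 6.15
tool_pos: [0.4484, -0.0323, -0.0155]
eef_rot: [[-0.996, -0.09, -0.0], [-0.09, 0.996, 0.0], [0.0, 0.0, -1.0]]
wrist_force: [0.3, 0.8, 0.9]
width: 0.0187
```

>>> {"fn": "move_arm", "kwargs": {
  "deltas": [
    [0,0,0.015,0,0,0],
    [0,0,0,0,0,0]
  ]
}}

```text
time_s: 6.4
tool_pos: [0.4485, -0.0323, -0.0168]
eef_rot: [[-0.996, -0.09, 0.0], [-0.09, 0.996, 0.0], [-0.0, 0.0, -1.0]]
wrist_force: [-0.1, -0.0, 0.6]
width: 0.019
```

>>> {"fn": "move_arm", "kwargs": {
  "deltas": [
    [0,0,0.01,0,0,0],
    [0,0,0,0,0,0]
  ]
}}

```text
time_s: 6.65
tool_pos: [0.4485, -0.0323, -0.0178]
eef_rot: [[-0.996, -0.09, -0.0], [-0.09, 0.996, 0.0], [0.0, 0.0, -1.0]]
wrist_force: [0.1, -0.4, -0.3]
width: 0.0193
```

>>> {"fn": "move_arm", "kwargs": {
  "deltas": [
    [0,0,0.01,0,0,0],
    [0,0,0,0,0,0]
  ]
}}

```text
time_s: 6.9
tool_pos: [0.4485, -0.0323, -0.0188]
eef_rot: [[-0.996, -0.09, -0.0], [-0.09, 0.996, 0.0], [0.0, 0.0, -1.0]]
wrist_force: [0.3, 0.3, -0.5]
width: 0.019
```

>>> {"fn": "move_arm", "kwargs": {
  "deltas": [
    [0,0,0.01,0,0,0],
    [0,0,0,0,0,0]
  ]
}}

```text
time_s: 7.15
tool_pos: [0.4484, -0.0323, -0.0199]
eef_rot: [[-0.996, -0.09, -0.0], [-0.09, 0.996, 0.0], [0.0, 0.0, -1.0]]
wrist_force: [1.2, -0.5, 0.2]
width: 0.0192
```

>>> {"fn": "move_arm", "kwargs": {
  "deltas": [
    [0,0,0.01,0,0,0],
    [0,0,0,0,0,0]
  ]
}}

```text
time_s: 7.4
tool_pos: [0.4484, -0.0323, -0.0209]
eef_rot: [[-0.996, -0.09, -0.0], [-0.09, 0.996, 0.0], [0.0, 0.0, -1.0]]
wrist_force: [0.1, -0.7, 0.7]
width: 0.0189
```

>>> {"fn": "move_arm", "kwargs": {
  "deltas": [
    [0,0,0.01,0,0,0],
    [0,0,0,0,0,0]
  ]
}}

```text
time_s: 7.65
tool_pos: [0.4485, -0.0323, -0.0218]
eef_rot: [[-0.996, -0.09, 0.0], [-0.09, 0.996, 0.0], [-0.0, 0.0, -1.0]]
wrist_force: [-0.2, -0.7, -0.1]
width: 0.0193
```

>>> {"fn": "move_arm", "kwargs": {
  "deltas": [
    [0,0,0.01,0,0,0],
    [0,0,0,0,0,0]
  ]
}}

```text
time_s: 7.9
tool_pos: [0.4484, -0.0323, -0.0228]
eef_rot: [[-0.996, -0.09, -0.0], [-0.09, 0.996, 0.0], [0.0, 0.0, -1.0]]
wrist_force: [-0.0, 0.3, 0.4]
width: 0.0189
```

>>> {"fn": "move_arm", "kwargs": {
  "deltas": [
    [0,0,0.008,0,0,0],
    [0,0,0,0,0,0]
  ]
}}

```text
time_s: 8.15
tool_pos: [0.4485, -0.0323, -0.0236]
eef_rot: [[-0.996, -0.09, -0.0], [-0.09, 0.996, 0.0], [0.0, 0.0, -1.0]]
wrist_force: [0.0, 0.6, -0.3]
width: 0.0189
```

>>> {"fn": "move_arm", "kwargs": {
  "deltas": [
    [0,0,0.008,0,0,0],
    [0,0,0,0,0,0]
  ]
}}

```text
time_s: 8.4
tool_pos: [0.4485, -0.0323, -0.0245]
eef_rot: [[-0.996, -0.09, -0.0], [-0.09, 0.996, 0.0], [0.0, 0.0, -1.0]]
wrist_force: [0.1, -0.2, 0.2]
width: 0.0188
```

>>> {"fn": "move_arm", "kwargs": {
  "deltas": [
    [0,0,0.008,0,0,0],
    [0,0,0,0,0,0]
  ]
}}

```text
time_s: 8.65
tool_pos: [0.4485, -0.0323, -0.0252]
eef_rot: [[-0.996, -0.09, -0.0], [-0.09, 0.996, 0.0], [0.0, 0.0, -1.0]]
wrist_force: [-0.1, -0.4, 0.6]
width: 0.0189
```

```bash
python3 - <<'E'
from h import *
import cv2
st()
cv2.imwrite('pics/s4.png',cv2.resize(env.get_image('scene')[250:370,230:390,::-1],(800,600),interpolation=cv2.INTER_CUBIC))
cv2.imwrite('pics/w4.png',cv2.resize(env.get_image('wrist')[230:430,230:430,::-1],(600,600),interpolation=cv2.INTER_CUBIC))
E
```

```text
t 8.65 pos [ 0.4485 -0.0323 -0.0252] F [-0.1 -0.4  0.6] w 0.0189 q6 -1.88
rack frame mm [-116.   -38.7] z -25.2
R [[-0.996, -0.09, -0.0], [-0.09, 0.996, 0.0], [0.0, 0.0, -1.0]] yaw err to rack y -0.0004
```

View pics/s4.png

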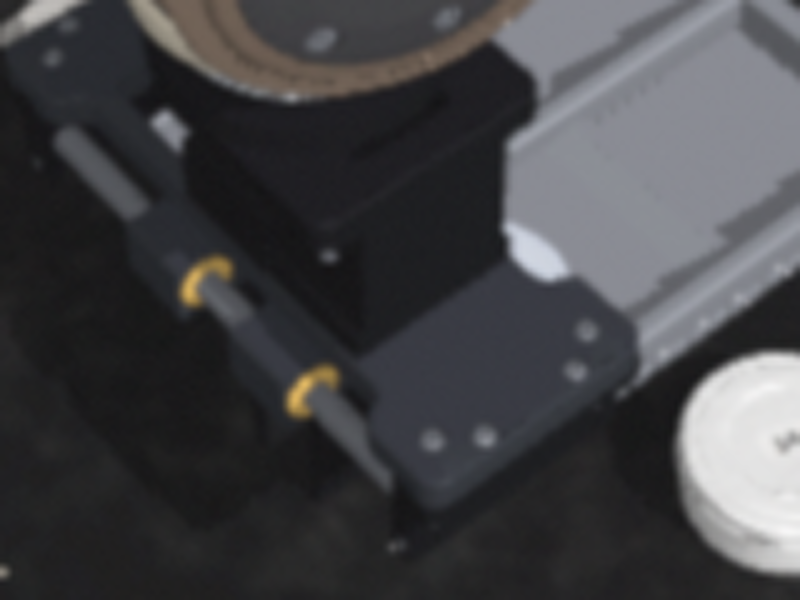

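View pics/w4.png

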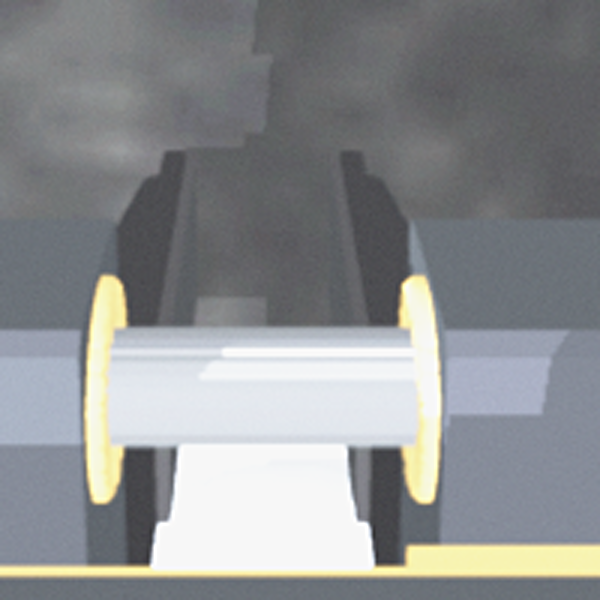

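No contact at reported -25 mm. I'll continue a few more steps.

>>> {"fn": "move_arm", "kwargs": {
  "deltas": [
    [0,0,0.01,0,0,0],
    [0,0,0,0,0,0]
  ]
}}

```text
time_s: 9.0
tool_pos: [0.4485, -0.0323, -0.0262]
eef_rot: [[-0.996, -0.09, 0.0], [-0.09, 0.996, 0.0], [-0.0, 0.0, -1.0]]
wrist_force: [-0.5, -0.4, -0.3]
width: 0.0194
```

>>> {"fn": "move_arm", "kwargs": {
  "deltas": [
    [0,0,0.01,0,0,0],
    [0,0,0,0,0,0]
  ]
}}

```text
time_s: 9.25
tool_pos: [0.4485, -0.0323, -0.0264]
eef_rot: [[-0.996, -0.09, 0.001], [-0.09, 0.996, -0.0], [-0.001, -0.0, -1.0]]
wrist_force: [-2.8, -0.4, 16.9]
width: 0.0186
```

Contact: 17 N upward at reported z of about -26.3, so true tip height is reported plus 26.3 mm. That is also within the triangulation's spread. I'll raise to a true height of about 17.5 (reported -8.8).

>>> {"fn": "move_arm", "kwargs": {
  "deltas": [
    [0,0,-0.1,0,0,0],
    [0,0,-0.084,0,0,0],
    [0,0,0,0,0,0]
  ]
}}

```text
time_s: 9.62
tool_pos: [0.4488, -0.0323, -0.0082]
eef_rot: [[-0.996, -0.09, 0.001], [-0.09, 0.996, -0.0], [-0.001, -0.0, -1.0]]
wrist_force: [0.4, 0.3, 0.1]
width: 0.0189
```

```bash
python3 -c "
from h import *
st([rk(-80,-38.7,-8.8)])"
```

```text
t 9.62 pos [ 0.4488 -0.0323 -0.0082] F [0.4 0.3 0.1] w 0.0189 q6 -1.88
rack frame mm [-115.6  -38.8] z -8.2
R [[-0.996, -0.09, 0.001], [-0.09, 0.996, -0.0], [-0.001, -0.0, -1.0]] yaw err to rack y -0.0002
to [ 0.484 -0.029 -0.009] tool units [-0.356  0.001  0.007]
```

>>> {"fn": "move_arm", "kwargs": {
  "deltas": [
    [-0.07,0,0,0,0,0],
    [-0.07,0,0,0,0,0],
    [-0.05,0,0,0,0,0],
    [-0.05,0,0,0,0,0],
    [-0.05,0,0,0,0,0],
    [-0.05,0,0,0,0,0],
    [0,0,0,0,0,0]
  ]
}}

```text
time_s: 10.5
tool_pos: [0.4828, -0.0292, -0.0088]
eef_rot: [[-0.996, -0.09, 0.0], [-0.09, 0.996, -0.0], [-0.0, -0.0, -1.0]]
wrist_force: [0.7, 0.7, -0.2]
width: 0.0191
```

```bash
python3 - <<'E'
from h import *
import cv2
st()
cv2.imwrite('pics/s5.png',cv2.resize(env.get_image('scene')[210:360,240:440,::-1],(800,600),interpolation=cv2.INTER_CUBIC))
cv2.imwrite('pics/w5.png',cv2.resize(env.get_image('wrist')[230:430,230:430,::-1],(600,600),interpolation=cv2.INTER_CUBIC))
E
```

```text
t 10.5 pos [ 0.4828 -0.0292 -0.0088] F [ 0.7  0.7 -0.2] w 0.0191 q6 -1.86
rack frame mm [-81.5 -38.8] z -8.8
R [[-0.996, -0.09, 0.0], [-0.09, 0.996, -0.0], [-0.0, -0.0, -1.0]] yaw err to rack y -0.0002
```

View pics/s5.png

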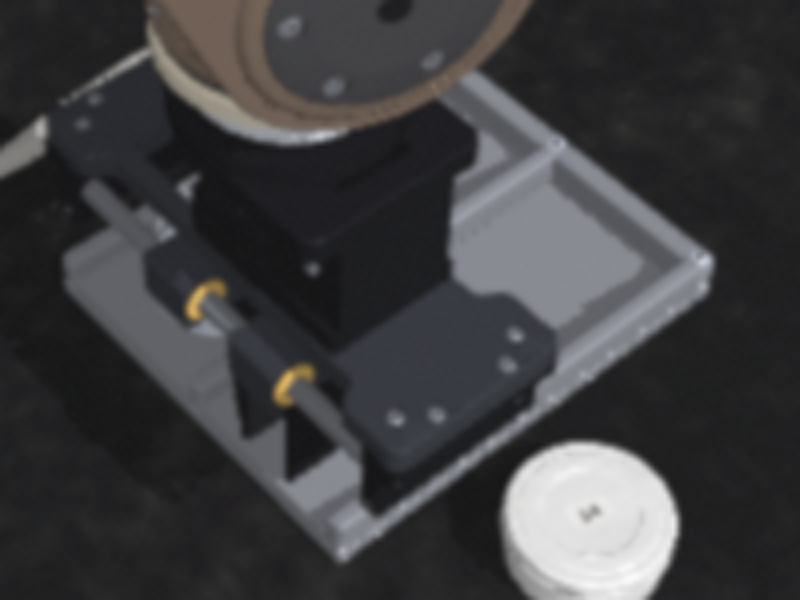

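View pics/w5.png

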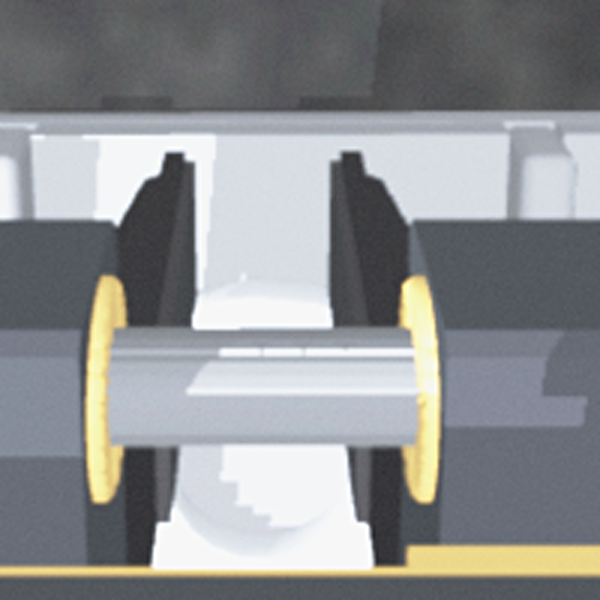

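The ring is now being pushed ahead of the fingers; its rear edge has moved to about row 324 in the wrist view. Continuing along the lane.

>>> {"fn": "move_arm", "kwargs": {
  "deltas": [
    [-0.06,0,0,0,0,0],
    [-0.06,0,0,0,0,0],
    [-0.06,0,0,0,0,0],
    [-0.06,0,0,0,0,0],
    [-0.06,0,0,0,0,0],
    [-0.06,0,0,0,0,0],
    [-0.06,0,0,0,0,0],
    [-0.06,0,0,0,0,0]
  ]
}}

```text
time_s: 11.6
tool_pos: [0.5306, -0.0249, -0.0088]
eef_rot: [[-0.996, -0.09, 0.0], [-0.09, 0.996, 0.0], [-0.0, 0.0, -1.0]]
wrist_force: [-0.2, 0.4, 0.4]
width: 0.0188
```

```bash
python3 - <<'E'
from h import *
import cv2
st([rk(13,-38.8,-8.8)])
cv2.imwrite('pics/w6.png',env.get_image('wrist')[:,:,::-1])
E
```

```text
t 11.6 pos [ 0.5306 -0.0249 -0.0088] F [-0.2  0.4  0.4] w 0.0188 q6 -1.83
rack frame mm [-33.6 -38.7] z -8.8
R [[-0.996, -0.09, 0.0], [-0.09, 0.996, 0.0], [-0.0, 0.0, -1.0]] yaw err to rack y -0.0003
to [ 0.577 -0.021 -0.009] tool units [-0.466 -0.     0.   ]
```

View pics/w6.png

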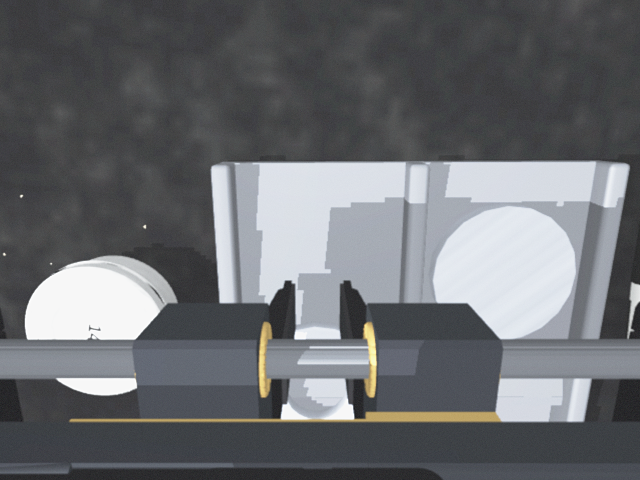

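The ring stays cradled between the fingers, its rear edge at about row 327 as before, and the disc hasn't moved. Now I'll push it over the lip.

>>> {"fn": "move_arm", "kwargs": {
  "deltas": [
    [-0.05,0,0,0,0,0],
    [-0.05,0,0,0,0,0],
    [-0.05,0,0,0,0,0],
    [-0.05,0,0,0,0,0],
    [-0.05,0,0,0,0,0],
    [-0.05,0,0,0,0,0],
    [-0.05,0,0,0,0,0]
  ]
}}

```text
time_s: 12.52
tool_pos: [0.5654, -0.0218, -0.0088]
eef_rot: [[-0.996, -0.09, 0.0], [-0.09, 0.996, 0.0], [-0.0, 0.0, -1.0]]
wrist_force: [-0.7, -0.4, -0.4]
width: 0.0189
```

>>> {"fn": "move_arm", "kwargs": {
  "deltas": [
    [-0.04,0,0,0,0,0],
    [-0.04,0,0,0,0,0],
    [-0.04,0,0,0,0,0],
    [0,0,0,0,0,0]
  ]
}}

```text
time_s: 13.02
tool_pos: [0.5773, -0.0207, -0.0088]
eef_rot: [[-0.996, -0.09, 0.0], [-0.09, 0.996, 0.0], [-0.0, 0.0, -1.0]]
wrist_force: [-0.5, 0.0, -0.1]
width: 0.0188
```

```bash
python3 - <<'E'
from h import *
import cv2
st()
cv2.imwrite('pics/w7.png',env.get_image('wrist')[:,:,::-1])
cv2.imwrite('pics/s7.png',cv2.resize(env.get_image('scene')[210:360,240:440,::-1],(800,600),interpolation=cv2.INTER_CUBIC))
E
```

```text
t 13.03 pos [ 0.5773 -0.0207 -0.0088] F [-0.5  0.  -0.1] w 0.0188 q6 -1.81
rack frame mm [ 13.3 -38.7] z -8.8
R [[-0.996, -0.09, 0.0], [-0.09, 0.996, 0.0], [-0.0, 0.0, -1.0]] yaw err to rack y -0.0002
```

View pics/w7.png

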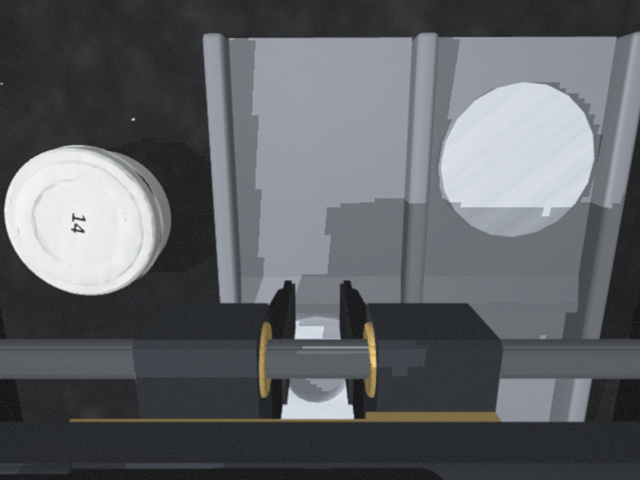

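View pics/s7.png

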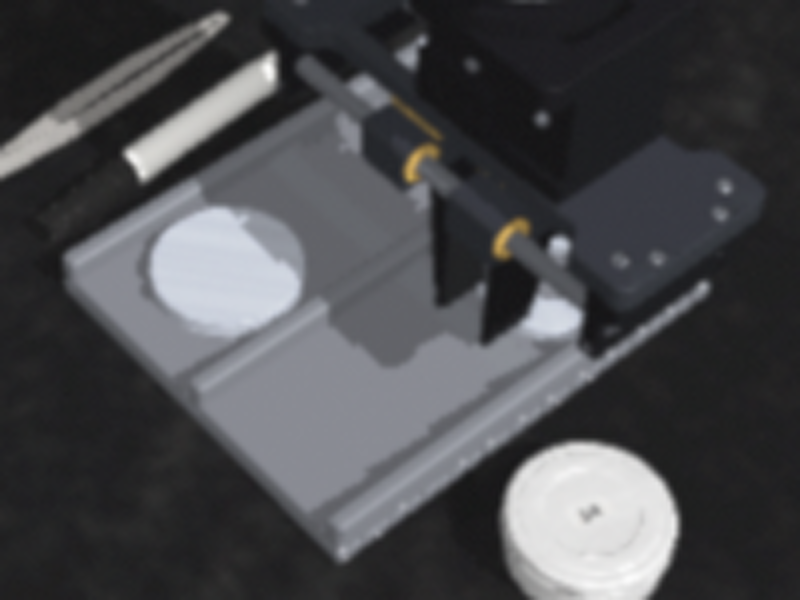

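The ring's rear edge dropped to about row 317, which suggests it fell into the pocket. I'll back off slightly, lift clear and look.

>>> {"fn": "move_arm", "kwargs": {
  "deltas": [
    [0.03,0,0,0,0,0],
    [0,0,-0.2,0,0,0],
    [0,0,-0.4,0,0,0],
    [0.3,0,-0.4,0,0,0],
    [0.4,0.2,-0.4,0,0,0],
    [0,0.5,-0.2,0,0,0],
    [0,0.5,0,0,0,0],
    [0,0.5,0,0,0,0]
  ]
}}

```text
time_s: 14.12
tool_pos: [0.4886, 0.1433, 0.1518]
eef_rot: [[-0.996, -0.089, 0.001], [-0.089, 0.996, 0.0], [-0.001, 0.0, -1.0]]
wrist_force: [0.6, 0.5, -0.4]
width: 0.019
```

>>> {"fn": "move_arm", "kwargs": {
  "deltas": [
    [0,0.5,0,0,0,0],
    [0,0.5,0,0,0,0],
    [0,0,0,0,0,0]
  ]
}}

```text
time_s: 14.5
tool_pos: [0.4792, 0.244, 0.1511]
eef_rot: [[-0.996, -0.093, -0.0], [-0.093, 0.996, 0.0], [0.0, 0.0, -1.0]]
wrist_force: [-1.1, -1.1, -1.3]
width: 0.0191
```

```bash
python3 - <<'E'
from h import *
import cv2
st()
cv2.imwrite('pics/s8.png',cv2.resize(env.get_image('scene')[210:360,240:440,::-1],(800,600),interpolation=cv2.INTER_CUBIC))
cv2.imwrite('pics/t8.png',cv2.resize(env.get_image('top')[170:330,265:425,::-1],(600,600),interpolation=cv2.INTER_CUBIC))
E
```

```text
t 14.5 pos [0.4792 0.244  0.1511] F [-1.1 -1.1 -1.3] w 0.0191 q6 -1.32
rack frame mm [-60.6 233.7] z 151.1
R [[-0.996, -0.093, -0.0], [-0.093, 0.996, 0.0], [0.0, 0.0, -1.0]] yaw err to rack y 0.0034
```

View pics/s8.png

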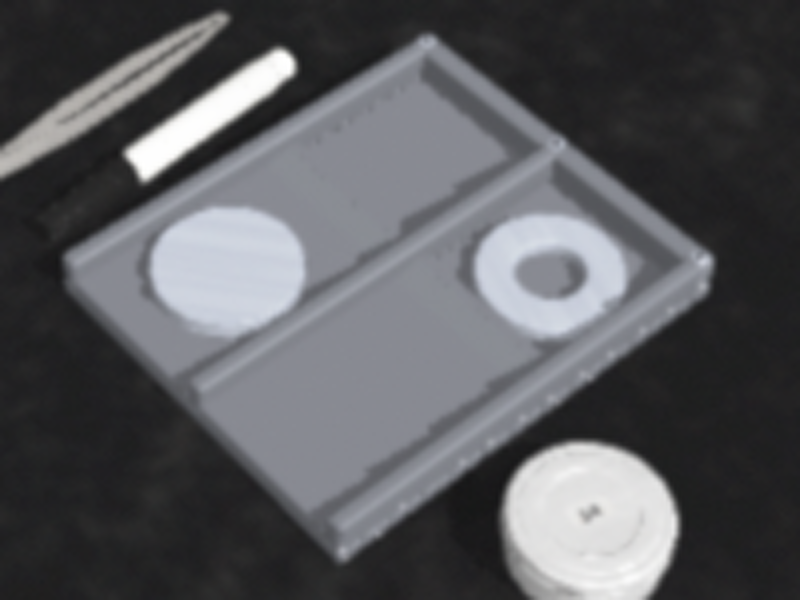

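View pics/t8.png

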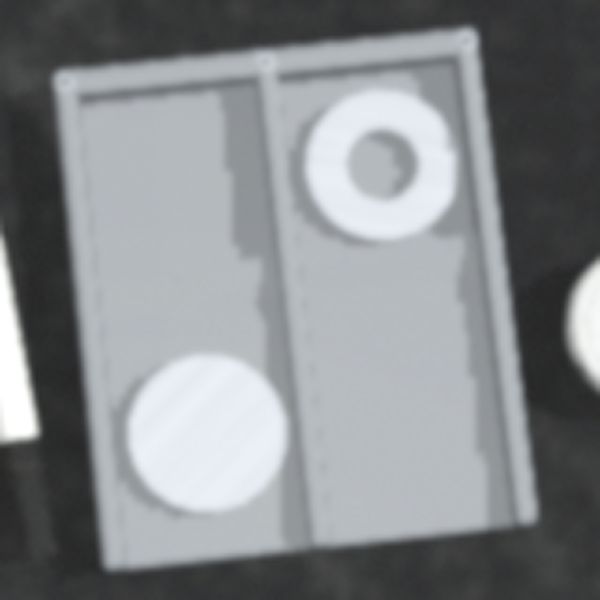

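```bash
python3 - <<'E'
from h import *
for z in(.014,.019,.023):
  for n,p in(("top",tz(381,164)),("scene",sz(550,276))): print(z,n,(RR.T@(at(n,*p,z)-O)*1e3).round(1))
E
```

```text
0.014 top [ 49.3 -39.8]
0.014 scene [ 45.8 -42.5]
0.019 top [ 48.4 -39.2]
0.019 scene [ 42.5 -45.2]
0.023 top [ 47.6 -38.8]
0.023 scene [ 39.9 -47.3]
```

```bash
python3 -c "
from plant import env
print(env.job_done())"
```

```text
the job is handed in; nothing more can be done
None
```

The spacer ring is in the pocket of its own lane (the right-hand one), and I handed the job in at about 14.6 s. I slid it along the lane and over the lip with the nearly closed fingers, without lifting it.

**Final checks**
- **Ring position:** taking it as flat on the pocket floor, the top camera puts its centre at x ≈ 49 mm, y ≈ -40 mm in the rack frame. The scene camera says 46 and -42.5 mm. Both lie between the 40 and 62 mm limits, and the two cameras agree best at that height. It also looks flat in both pictures.
- **Disc:** it shows at the same pixels as at the start.
- **Robot:** the arm is clear of everything.

**What disagreed**
- **Tool height:** the reported height did not match the real fingertips, which were about 26 mm higher. My first push passed over the ring without touching it.
- **How I fixed it:** the cameras put the tips about 20 to 26 mm too high. I then touched the worktop lightly behind the rack (17 N) to find the true height, and pushed again at about 17.5 mm.
- **Cameras:** the two views differ by about 3 mm on the ring's final position; at the start they differed by about 1 mm.

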